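# Tap the clamped block down onto its parallels

## Task

The aluminium block clamped in the machine vise has lifted off the two steel parallels under it. With the wooden tapping block (not the bare gripper) tap it down gently, at both ends as needed, until it beds fully and level on both parallels, and stand the tapping block back on the bench clear of the vise. Then check that neither parallel slides any more by pushing lightly (about 3 N, for half a second) on its protruding end, first the one at the fixed jaw, then the one at the moving jaw; leave both parallels where they lie and the other things on the bench alone.

Things in the scene. Friction and masses are not known exactly. Their poses are not given: they have to be found in the camera images.
- vise: Grey machine vise fixed to the bench. Origin: under the middle of the 50 mm jaw opening, 0 to 8 mm above the bench (it is packed up differently each time); bed 110 mm wide, its top 35 mm and the jaw tops 80 mm above the origin. y runs along the jaws, x from the moving jaw (-x, side of the screw and cross handle, reaching 170 mm) to the fixed jaw (+x, 64 mm). Parallels lie at x = -19 and +19 mm
- work_top (a point): Centre of the top face (z up) of the clamped aluminium block, 50 (x) x 100 mm (y, along the jaws), 0.65 kg. Sawn blanks: 45 to 51 mm high, this one not measured. It stands 2 to 15 mm above the parallels, tipped up to 0.03 rad lengthwise. Jaw friction holds it where it is left; 2 to 7 N down makes it slip, then the resistance rises steeply as it beds; 18 to 25 N over each end seats it; over 60 N bruises it
- par_fixed: Loose steel parallel 10 x 150 x 20 mm high, on edge on the vise bed at the fixed (+x of the vise) jaw; its y is its length, parallel to the jaws. About 25 mm sticks out past the block, 20 mm past the bed, at either end. 0.24 kg. Unpinched it slides under 1 to 1.5 N; properly pinched it withstands about 4 N. Origin: centre of its underside
- par_moving: Loose steel parallel 10 x 150 x 20 mm high, on edge on the vise bed at the moving (-x of the vise) jaw; its y is its length, parallel to the jaws. About 25 mm sticks out past the block, 20 mm past the bed, at either end. 0.24 kg. Unpinched it slides under 1 to 1.5 N; properly pinched it withstands about 4 N. Origin: centre of its underside
- tapper_mid (a point): Hardwood tapping block 36 x 36 mm in plan and 80 mm tall, about 0.09 kg, standing upright on the bench to the left or the right of the vise; the point is its centre, 40 mm above its foot, its z axis runs up its length, its x and y are square to its side faces
Things that resemble listed ones, but are neither listed nor needed, are in the scene too. There is more than one size of the part that bears tapper_mid; the job needs the smaller. Leave any blue look-alike of the par_moving alone.

How it is judged:
On the way, in this order (a step that is already met when the one before it is completed fails the run):
1. the block is bedded: it bears on both parallels with more than 2 N each, and lies level within 0.012 rad, with the tapping block off it (contact force between work and par_fixed above 2 N and contact force between work and par_moving above 2 N and angle between work_top's own z axis and vertical below 0.012 rad and contact force between tapper and work below 0.3 N), for 0.2 s.
2. the fixed-jaw parallel is pushed with more than 2 N while the block pinches it (contact force between any of the fingers, tapper and par_fixed above 2 N and contact force between tapper and work below 0.5 N and contact force between work and par_fixed above 2 N and contact force between work and par_moving above 2 N), for 0.15 s.
3. then the moving-jaw parallel is pushed with more than 2 N while the block pinches it (contact force between any of the fingers, tapper and par_moving above 2 N and contact force between tapper and work below 0.5 N and contact force between work and par_fixed above 2 N and contact force between work and par_moving above 2 N), for 0.15 s.
At the end, for the whole second after the job is handed in: The block bears on each parallel with more than 2 N and lies level within 0.012 rad; each parallel lies within 8 mm of where it started; the tapping block stands upright (within 0.15 rad) on the bench, at rest, over 90 mm from the vise's middle (contact force between work and par_fixed above 2 N and contact force between work and par_moving above 2 N and distance of each of par_fixed, par_moving from where it was at the start of the episode below 0.008 m and angle between work_top's own z axis and vertical below 0.012 rad and height (world z) of tapper_mid between 0.032 and 0.048 m and angle between tapper_mid's own z axis and vertical below 0.15 rad and horizontal distance between tapper_mid and vise above 0.09 m and linear speed of tapper below 0.02 m/s); the robot touches nothing.
It fails at once if the block is hit or pressed with more than 60 N (contact force between tapper and work above 60 N).
It fails at once if the bare gripper or arm presses the block with more than 2 N (contact force between any of the fingers, the arm and work above 2 N).
It fails at once if another thing on the bench is shifted by more than 30 mm (distance of any of oil_can, spare_parallel, hex_key, offcut, screwdriver, brush, plant from where it was at the start of the episode above 0.03 m).
It also fails if it takes over 72 s, if anything falls off the work surface, if the arm or the gripper's body presses on something with over 40 N, if the wrist force passes 120 N, or if a joint passes its speed limit or range.

## Robot

A 6-joint arm with a two-finger parallel gripper is mounted at the origin on the work surface. World frame = base frame: x ahead of the robot, y to its left, z up, the work surface at z = 0. Lengths are in m, angles in rad, forces in N, time in s.
With the tool pointing down it reaches from about 0.3 to 0.775 m from the base axis. Payload 14.6 kg.
Tool frame: the origin (TCP) lies on the centre line of the jaws, within the pads' length; the fingertips stand 22 mm ahead of it and the grasp point (between the pads) lies 3 mm ahead of it; z points along the fingers, y is the line along which they close (so a half turn about z gives the same grasp; the last joint's range is limited). The gripper opens to 94 mm and grips with 3 to 60 N. Pads are 16 mm wide; open, the fingers measure 119 mm over their backs; the gripper's body (75 mm by 177 mm) begins 78 mm behind the grasp point.
Start: joints at [-1.254, 0.3, 1.521, -0, 1.321, -0.067], TCP at [0.206, -0.51, 0.227] pointing down, gripper open.
Joint ranges: [-3.03, 3.03], [-0.79, 2.21], [0.23, 2.52], [-1.04, 4.18], [0, 3.07], [-2.55, 2.55]. Speed limits (rad/s): [2.22, 2.22, 2.57, 3.14, 3.14, 3.14].

## Interface

Orientations are given as a 3x3 rotation matrix whose columns are the frame's x, y, z axes.
In Python, from plant import env, imaging gives the robot as it stands. The module is installed in compiled form; this text tells all that it offers.
- The arm moves only by the shell command python3 -m handwheel 'ROWS' [FORCE]. ROWS is JSON, a list that holds one entry, the list of rows, each a list of 5 numbers: the gripper's target within -1 to 1 (fully open at 1, half-way at 0, shut at -1), then the shift along the tool's x, y, z each as a share of 0.025 m, from -1 to 1, then the turn about the tool's z as a share of 0.12 rad, from -1 to 1. A call has 1 to 5 rows; each row shifts and turns the commanded pose from where the row before left it, along the tool's axes as they then stand; what a row does not reach is not made up. A row lasts 1/12 s, in which the tool goes at most 41.7 mm and 7.16 degrees, less where a joint would pass 70% of its speed; a pose out of reach is approached as far as the arm can. A call with a number of a shift or a turn outside -1 to 1 is refused whole. A call with a gripper value outside its range is refused whole. The fingers move at their own pace and stop on an object; FORCE is the grip in N (left out, the last holds). Time passes only in rows, so rows that do not move let the fingers close. It gives the time, the measured TCP pose, the force, the opening and the grip force at its end, in the units of the state.
- env.get_obs(): the state, without advancing time (a new reading comes with each control period).
- imaging.snapshot(name): name is "side" or "top"; returns a dict with "img" (400x640x3 uint8, red, green, blue), "fx", "fy", "cx", "cy" (pixels), "dist_coeffs" ([k1, k2, p1, p2, k3] as OpenCV has them; the pictures are not rectified), "R" (3x3) and "t" (3): a world point X has camera coordinates R X + t. Camera axes: x right, y down, z forward; pixel columns grow to the right and rows downward; lengths in m; the calibration is good to about 2 mm. A picture is of the moment at which its call begins. There is no depth.
- env.finish_job(): hands the job in; it is judged then, once.
The state is a dict: "t": time; "joint_positions": joint angles; "qvel": joint speeds; "tau": joint torques, N m; "eef_pos": TCP position; "eef_rot": TCP orientation; "contact_force": force on the tool from outside, world axes, zero at the start; "torque": the same for the moment, N m; "finger_gap": finger opening in m; "grip_force": force on a finger pad.
Only numpy, scipy, OpenCV 4.12 (cv2) and the standard library are available. Lean on these libraries where they do the work, as an engineer would, in place of code of your own. Each camera call takes 0.05 s, during which the arm holds its last target. There are 200 camera calls.

## Working session

There is one attempt and no reset: what is moved stays moved. The work goes in short steps, Python scripts to look and compute and a shell command to move; the robot and the scene stay as the last step left them, time stands still between calls to the robot, and variables do not carry over. Pictures are saved under pics/ and viewed, at most 10 in all, crops included, and the job is handed in when it is done.

```bash
mkdir -p pics; python3 - <<'E'
from plant import env, imaging
import cv2, numpy as np
for n in ("top","side"):
    s=imaging.snapshot(n); cv2.imwrite(f"pics/{n}0.png",s["img"][:,:,::-1])
    print(n,s["fx"],s["cx"],s["cy"],s["dist_coeffs"],(-np.array(s["R"]).T@s["t"]).round(3),np.array(s["R"]).round(2).tolist())
o=env.get_obs(); print(o["t"],o["eef_pos"],np.array(o["eef_rot"]).round(3).tolist(),o["contact_force"],o["finger_gap"])
E
```

```text
top 369.59455290502154 319.7322947682539 200.7903433834651 [0.0036736 0.        0.        0.        0.       ] [0.316 0.014 0.873] [[0.06, -1.0, -0.0], [-0.98, -0.06, -0.21], [0.21, 0.02, -0.98]]
side 398.22630515656306 314.5281674572966 201.35638416537876 [-0.04576821  0.          0.          0.          0.        ] [0.121 0.762 0.587] [[-0.89, -0.46, 0.03], [-0.25, 0.43, -0.87], [0.39, -0.77, -0.5]]
0.1 [ 0.2058849  -0.50979659  0.22695297] [[0.927, 0.374, -0.0], [0.374, -0.927, 0.001], [0.0, -0.001, -1.0]] [-0.3749167  -0.22255158 -0.42321722] 0.094200019140277
```

View pics/top0.png

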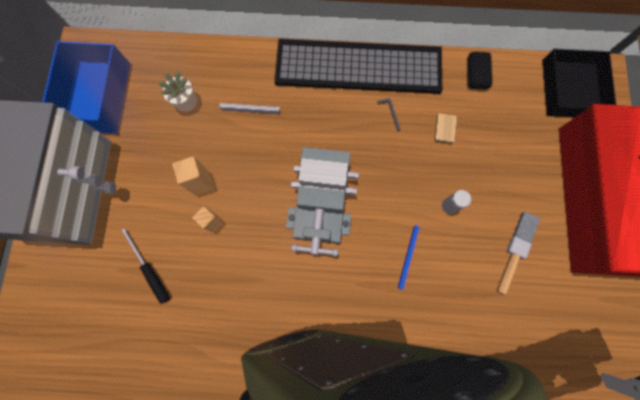

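View pics/side0.png

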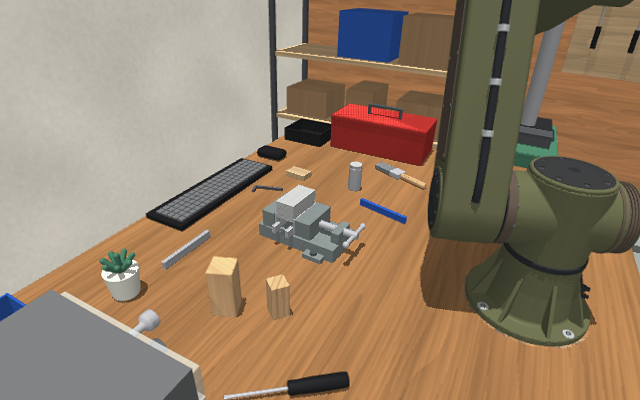

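```bash
cat > h.py <<'E'
import cv2, numpy as np, sys
def cam(s):
    K=np.array([[s["fx"],0,s["cx"]],[0,s["fy"],s["cy"]],[0,0,1.]]); return K,np.array(s["dist_coeffs"],float),np.array(s["R"]),np.array(s["t"]).ravel()
def onz(s,px,z):
    K,d,R,t=cam(s); p=cv2.undistortPoints(np.array(px,float).reshape(-1,1,2),K,d).reshape(-1,2)
    D=np.c_[p,np.ones(len(p))]@R; C=-R.T@t
    return C+D*((z-C[2])/D[:,2])[:,None]
def proj(s,X):
    K,d,R,t=cam(s); return cv2.projectPoints(np.array(X,float).reshape(-1,1,3),cv2.Rodrigues(R)[0],t,K,d)[0].reshape(-1,2)
def crop(im,x,y,w,h,k): return cv2.resize(im[y:y+h,x:x+w,::-1],None,fx=k,fy=k,interpolation=cv2.INTER_CUBIC)
E
python3 - <<'E'
from plant import imaging
from h import *
import pickle
T=imaging.snapshot("top");S=imaging.snapshot("side"); pickle.dump((T,S),open("s0.pkl","wb"))
c=np.zeros((600,800,3),np.uint8)
def put(x,y,a): c[y:y+a.shape[0],x:x+a.shape[1]]=a
put(0,0,crop(T["img"],283,140,80,122,4)); put(325,0,crop(S["img"],255,180,118,85,4))
put(325,345,crop(S["img"],260,270,40,60,4)); put(490,345,crop(T["img"],185,200,45,40,4))
cv2.imwrite("pics/c0.png",c)
E
```

```text
(no output)
```

View pics/c0.png

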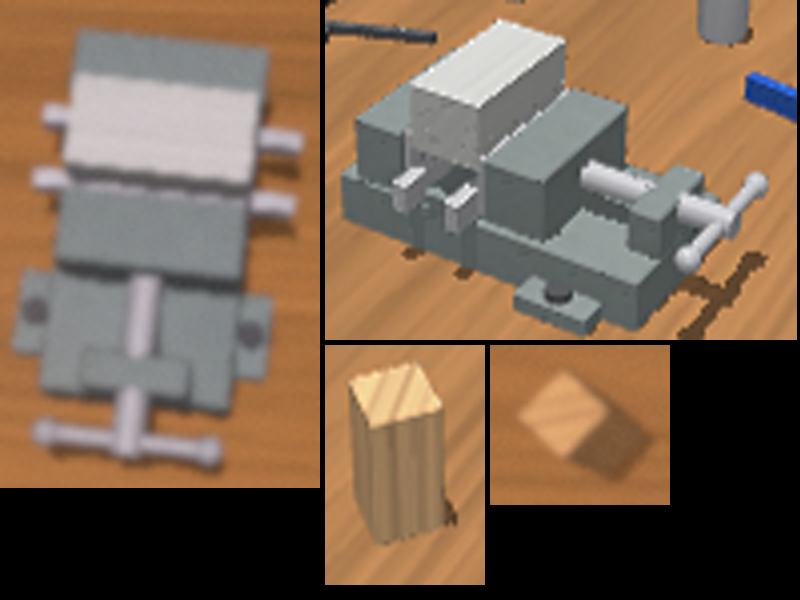

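```bash
python3 - <<'E'
from h import *
import pickle
from scipy.optimize import least_squares
T,S=pickle.load(open("s0.pkl","rb"))
t=lambda x,y:(283+(x+.5)/4-.5,140+(y+.5)/4-.5)
s=lambda x,y:(255+(x-325+.5)/4-.5,180+(y+.5)/4-.5)
# tapper
tt=[(185+(x-489.5)/4-.5,200+(y-344.5)/4-.5) for x,y in[(520,415),(565,371),(608,410),(562,460)]]
ts=[(260+(x-324.5)/4-.5,270+(y-344.5)/4-.5) for x,y in[(349,380),(413,363),(441,404),(371,427)]]
for c,p in((T,tt),(S,ts)):
    q=onz(c,p,.08); print("tapper",q.round(4).tolist(),q.mean(0).round(4))
    d=q-q.mean(0); print(" ang",np.degrees(np.arctan2(*(q-np.roll(q,1,0))[:,1::-1].T[:2])).round(1), np.linalg.norm(q-np.roll(q,1,0),axis=1).round(4))
# block+vise fit
bT=[t(75,73),t(265,95),t(67,163),t(253,181)]; bS=[s(413,88),s(500,20),s(478,108),s(565,40)]
bo=[(25,50),(25,-50),(-25,50),(-25,-50)]; bo=[(bo[0]),(bo[1]),(bo[2]),(bo[3])]
bSo=[(25,50),(25,-50),(-25,50),(-25,-50)]
jS=[s(485,160),s(548,180),s(628,105)]; 
def W(v,P):
    c,n=np.cos(v[2]),np.sin(v[2]); P=np.array(P,float)/1000
    return np.c_[v[0]+c*P[:,0]-n*P[:,1],v[1]+n*P[:,0]+c*P[:,1],v[3]+P[:,2]]
# params: x,y,yaw,z0, htop, tip, by, jaw half width, moving jaw outer x
def model(p):
    v=p[:4]; h,tip,by,jw,jo,pf,pm=p[4:]
    B=[(x,y+by*1e3,(h+tip*y/1000)*1e3) for x,y in bo]
    J=[(-25,jw*1e3,80),(jo*1e3,jw*1e3,80),(jo*1e3,-jw*1e3,80)]
    JT=[(jo*1e3,jw*1e3,80),(jo*1e3,-jw*1e3,80)]
    return v,B,J,JT
def res(p):
    v,B,J,JT=model(p)
    r=[proj(T,W(v,B))-bT, proj(S,W(v,B))-bS, proj(S,W(v,J))-jS, proj(T,W(v,JT))-[t(58,262),t(243,280)],proj(T,W(v,[(64,1e3*p[7],80),(64,-1e3*p[7],80)]))-[t(80,30),t(268,48)]]
    pr=[proj(S,W(v,[(24,p[9]*1e3,55),(14,p[10]*1e3*0+p[9]*1e3,35)]))*0]
    return np.r_[np.concatenate(r).ravel(), (p[3]-.004)/.008]
p0=np.r_[.4,0.02,0,.004,.11,0,0,.055,-.07,.075,.075]
f=least_squares(res,p0,loss="soft_l1"); print(f.x.round(4)); print(res(f.x).round(1))
E
```

```text
tapper [[0.4372, 0.3022, 0.08], [0.4629, 0.2808, 0.08], [0.4427, 0.2546, 0.08], [0.414, 0.2762, 0.08]] [0.4392 0.2784 0.08  ]
 ang [  48.2  -39.8 -127.7  143.1] [0.0348 0.0334 0.033  0.0359]
tapper [[0.4607, 0.284, 0.08], [0.4407, 0.2585, 0.08], [0.414, 0.277, 0.08], [0.434, 0.306, 0.08]] [0.4373 0.2814 0.08  ]
 ang [ -39.6 -128.1  145.4   55.5] [0.0346 0.0323 0.0324 0.0353]
[ 5.464e-01  2.170e-02 -4.040e-02 -2.500e-03  1.132e-01  2.000e-04
 -4.000e-04  5.170e-02 -7.150e-02  7.500e-02  7.500e-02]
[ 0.6  1.  -0.9 -0.2  0.   0.7  0.2  0.7 -1.1 -0.7 -0.6 -0.1  0.3  0.1
 -0.  -0.1 -1.9 -0.5 -0.7  0.2  0.1 -0.2 -0.1  0.2  0.5  0.2  1.   0.2
 -0.7 -0.1 -0.8]
```

The tapper (small wood block) shows at top px ≈(203,217), about (0.438, 0.280), with its faces at about −40°/50°. The vise origin is about (0.546, 0.022), yaw −0.04, and the block top is at z ≈0.111. Now setting out.

```bash
R='x'
python3 -m handwheel '[[[1,0.75,-0.95,0,0],[1,0.75,-0.95,0,0],[1,0.75,-0.95,0,0],[1,0.75,-0.95,0,0],[1,0.75,-0.95,0,0]]]'
python3 -m handwheel '[[[1,0.75,-0.95,0,0],[1,0.75,-0.95,0,0],[1,0.75,-0.95,0,0],[1,0.75,-0.95,0,0],[1,0.75,-0.95,0,0]]]' >/dev/null
python3 -m handwheel '[[[1,0.75,-0.95,0,0],[1,0.75,-0.95,0,0],[1,0.75,-0.95,0,0],[1,0.75,-0.95,0,0],[1,0.75,-0.95,0,0]]]' >/dev/null
python3 -m handwheel '[[[1,0.75,-0.95,0,0],[1,0.75,-0.95,0,0],[1,0.75,-0.95,0,0],[1,0.75,-0.95,0,0],[1,0.75,-0.95,0,0]]]' >/dev/null
python3 -m handwheel '[[[1,0.75,-0.95,0,0],[1,0.75,-0.95,0,0],[1,0.75,-0.95,0,0],[1,0.75,-0.95,0,0],[1,0.75,-0.95,0,0]]]'
python3 -m handwheel '[[[1,0,0,0,-1],[1,0,0,0,-1],[1,0,0,0,-1],[1,0,0,0,-1],[1,0,0,0,0]]]'
```

```text
t: 0.62
eef_pos: [0.2485, -0.3633, 0.2272]
eef_rot: [[0.927, 0.374, -0.0], [0.374, -0.927, 0.0], [-0.0, -0.0, -1.0]]
contact_force: [0.7, 0.2, 0.3]
finger_gap: 0.0939
grip_force: 0.0
t: 2.28
eef_pos: [0.4183, 0.2177, 0.2273]
eef_rot: [[0.927, 0.375, -0.0], [0.375, -0.927, -0.0], [-0.0, 0.0, -1.0]]
contact_force: [0.3, -0.4, 0.1]
finger_gap: 0.0942
grip_force: 0.0
t: 2.7
eef_pos: [0.4182, 0.2161, 0.2273]
eef_rot: [[0.645, 0.764, -0.0], [0.764, -0.645, -0.0], [-0.0, -0.0, -1.0]]
contact_force: [-0.1, -0.8, -1.0]
finger_gap: 0.0942
grip_force: 0.0
```

```bash

python3 -m handwheel '[[[1,0.83,-0.35,0,0],[1,0.82,-0.35,0,0],[1,0.82,-0.34,0.8,0],[1,0,0,1,0],[1,0,0,1,0]]]'
python3 -m handwheel '[[[1,0,0,0.8,0],[1,0,0,0,0]]]'
python3 - <<'E'
from plant import imaging
from h import *
T=imaging.snapshot("top");S=imaging.snapshot("side")
c=np.zeros((600,800,3),np.uint8)
def put(x,y,a): c[y:y+a.shape[0],x:x+a.shape[1]]=a
put(0,0,crop(T["img"],150,150,95,110,4)); put(390,0,crop(S["img"],210,180,100,140,4))
cv2.imwrite("pics/c1.png",c)
E
```

```text
t: 3.12
eef_pos: [0.4387, 0.2808, 0.1565]
eef_rot: [[0.652, 0.758, 0.001], [0.758, -0.652, 0.0], [0.001, 0.0, -1.0]]
contact_force: [0.5, 0.5, 0.2]
finger_gap: 0.0937
grip_force: 0.0
t: 3.28
eef_pos: [0.437, 0.2791, 0.1337]
eef_rot: [[0.653, 0.758, -0.006], [0.758, -0.653, -0.003], [-0.006, -0.002, -1.0]]
contact_force: [-0.1, -0.9, -0.3]
finger_gap: 0.094
grip_force: 0.0
```

View pics/c1.png

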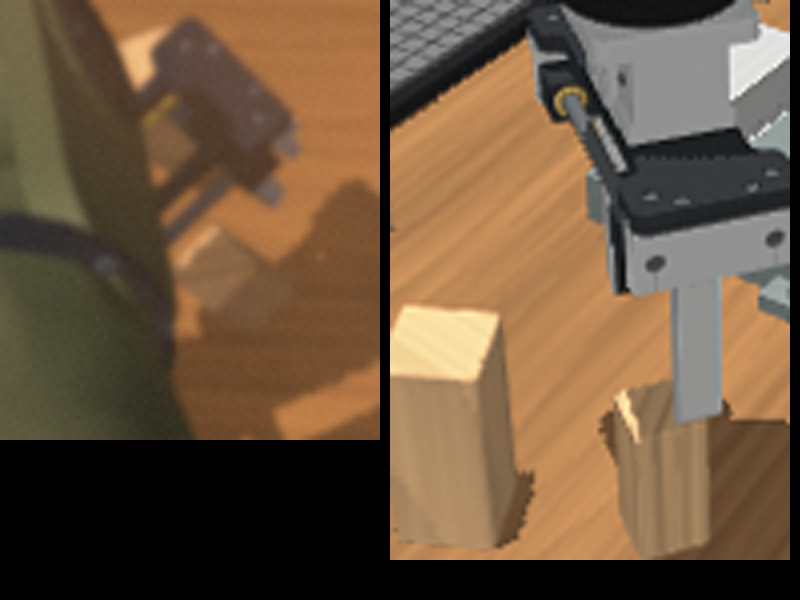

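The fingers straddle the small block (side crop ≈(670,440)), and the large one is clear to the left. Lowering and gripping.

```bash

python3 -m handwheel '[[[1,0,0,1,0],[1,0,0,1,0],[1,0,0,0.9,0],[1,0,0,0,0]]]'
python3 -m handwheel '[[[-1,0,0,0,0],[-1,0,0,0,0],[-1,0,0,0,0],[-1,0,0,0,0],[-1,0,0,0,0]]]' 50
python3 -m handwheel '[[[-1,0,0,0,0],[-1,0,0,0,0],[-1,0,0,0,0],[-1,0,0,0,0],[-1,0,0,0,0]]]' 50
```

```text
t: 3.72
eef_pos: [0.4377, 0.2794, 0.0631]
eef_rot: [[0.651, 0.759, -0.003], [0.759, -0.651, -0.002], [-0.003, -0.001, -1.0]]
contact_force: [-0.3, -0.0, -0.4]
finger_gap: 0.0942
grip_force: 0.0
t: 4.13
eef_pos: [0.439, 0.2802, 0.066]
eef_rot: [[0.65, 0.76, 0.001], [0.76, -0.65, 0.001], [0.002, 0.001, -1.0]]
contact_force: [-0.5, -0.3, -0.6]
finger_gap: 0.0638
grip_force: 0.0
t: 4.55
eef_pos: [0.4386, 0.2799, 0.065]
eef_rot: [[0.65, 0.76, -0.0], [0.76, -0.65, 0.0], [-0.0, -0.0, -1.0]]
contact_force: [-0.3, 0.6, 0.4]
finger_gap: 0.0358
grip_force: 49.7
```

```bash

python3 -m handwheel '[[[-1,0,0,-0.5,0],[-1,0,0,-1,0],[-1,0,0,-1,0],[-1,0,0,-1,0],[-1,0,0,-1,0]]]'
python3 -m handwheel '[[[-1,0,0,-1,-1],[-1,0,0,0,-1],[-1,0,0,0,-1],[-1,0,0,0,-1],[-1,0,0,0,-1]]]'
python3 -m handwheel '[[[-1,0,0,0,-0.52],[-1,-0.92,0.43,0,0],[-1,-0.92,0.43,0,0],[-1,-0.92,0.43,0,0],[-1,-0.92,0.43,0,0]]]'
python3 -m handwheel '[[[-1,-0.92,0.43,0,0],[-1,-0.92,0.43,0,0],[-1,-0.92,0.43,0,0],[-1,-0.92,0.43,0,0],[-1,-0.92,0.43,0,0]]]'
python3 -m handwheel '[[[-1,-0.92,0.43,0,0],[-1,-0.92,0.43,0,0],[-1,0,0,0,0],[-1,0,0,0,0]]]'
python3 - <<'E'
from plant import imaging,env
from h import *
print(env.get_obs()["contact_force"],env.get_obs()["torque"])
T=imaging.snapshot("top");S=imaging.snapshot("side")
c=np.zeros((600,800,3),np.uint8)
def put(x,y,a): c[y:y+a.shape[0],x:x+a.shape[1]]=a
put(0,0,crop(T["img"],275,140,95,110,4)); put(390,0,crop(S["img"],255,120,100,145,4))
cv2.imwrite("pics/c2.png",c)
E
```

```text
t: 4.97
eef_pos: [0.4384, 0.2798, 0.1785]
eef_rot: [[0.65, 0.76, -0.0], [0.76, -0.65, -0.0], [-0.0, -0.0, -1.0]]
contact_force: [1.4, 0.1, -0.8]
finger_gap: 0.0356
grip_force: 49.7
t: 5.38
eef_pos: [0.4385, 0.2799, 0.2024]
eef_rot: [[0.101, 0.995, -0.0], [0.995, -0.101, -0.0], [-0.0, -0.0, -1.0]]
contact_force: [0.4, -0.1, -1.2]
finger_gap: 0.0357
grip_force: 49.7
t: 5.8
eef_pos: [0.4776, 0.1851, 0.2024]
eef_rot: [[0.044, 0.999, -0.0], [0.999, -0.044, -0.0], [-0.0, -0.0, -1.0]]
contact_force: [0.7, -0.8, 0.0]
finger_gap: 0.036
grip_force: 49.7
t: 6.22
eef_pos: [0.5263, 0.0676, 0.2024]
eef_rot: [[0.045, 0.999, -0.0], [0.999, -0.045, -0.0], [-0.0, -0.0, -1.0]]
contact_force: [0.1, -0.2, -0.4]
finger_gap: 0.0358
grip_force: 49.7
t: 6.55
eef_pos: [0.5454, 0.0212, 0.2021]
eef_rot: [[0.046, 0.999, -0.001], [0.999, -0.046, 0.0], [0.0, -0.001, -1.0]]
contact_force: [-0.8, 1.2, -0.8]
finger_gap: 0.0361
grip_force: 49.7
[-0.78790104  1.18920807 -0.83187218] [-0.01024757 -0.07177692  0.0350541 ]
```

View pics/c2.png

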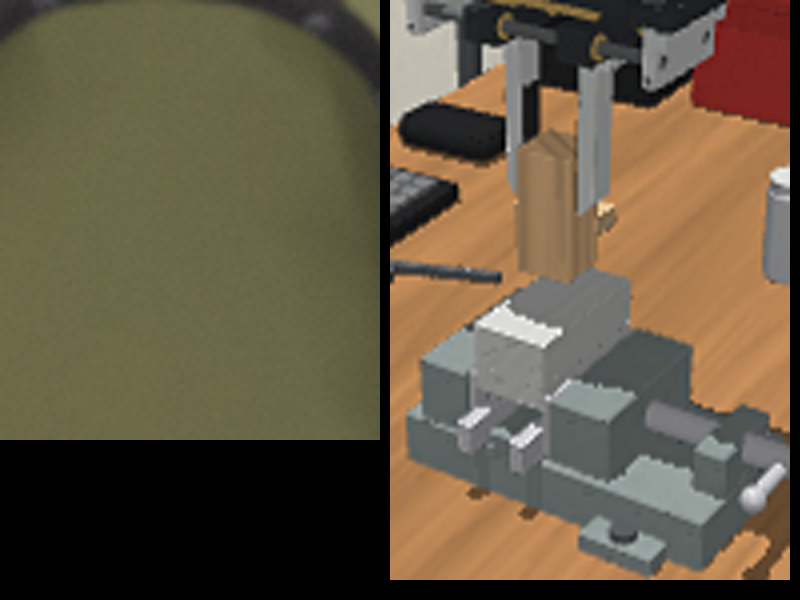

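```bash

python3 -m handwheel '[[[-1,0,0,0.7,0],[-1,0,0,0,0],[-1,0,0,0,0]]]' | grep -E "pos|contact"
for i in 1; do
python3 -m handwheel '[[[-1,0,0,0.06,0],[-1,0,0,0,0]]]' | grep -E "pos|contact"
python3 -m handwheel '[[[-1,0,0,0.06,0],[-1,0,0,0,0]]]' | grep -E "pos|contact"
python3 -m handwheel '[[[-1,0,0,0.06,0],[-1,0,0,0,0]]]' | grep -E "pos|contact"
python3 -m handwheel '[[[-1,0,0,0.06,0],[-1,0,0,0,0]]]' | grep -E "pos|contact"
python3 -m handwheel '[[[-1,0,0,0.06,0],[-1,0,0,0,0]]]' | grep -E "pos|contact"
done
```

```text
eef_pos: [0.5449, 0.0228, 0.1847]
contact_force: [-0.2, 0.6, -0.5]
eef_pos: [0.5455, 0.0223, 0.1839]
contact_force: [0.8, -0.0, -1.2]
eef_pos: [0.5455, 0.022, 0.1821]
contact_force: [1.9, 0.3, -0.9]
eef_pos: [0.5454, 0.0219, 0.1803]
contact_force: [0.2, 0.5, -0.4]
eef_pos: [0.5455, 0.0219, 0.1789]
contact_force: [0.1, -0.6, -0.0]
eef_pos: [0.5455, 0.0219, 0.1774]
contact_force: [-0.4, -0.4, 0.1]
```

```bash

python3 -m handwheel '[[[-1,0,0,0.04,0],[-1,0,0,0,0]]]' | grep -E "pos|contact"
python3 -m handwheel '[[[-1,0,0,0.04,0],[-1,0,0,0,0]]]' | grep -E "pos|contact"
python3 -m handwheel '[[[-1,0,0,0.04,0],[-1,0,0,0,0]]]' | grep -E "pos|contact"
python3 -m handwheel '[[[-1,0,0,0.04,0],[-1,0,0,0,0]]]' | grep -E "pos|contact"
python3 -m handwheel '[[[-1,0,0,0.04,0],[-1,0,0,0,0]]]' | grep -E "pos|contact"
```

```text
eef_pos: [0.5455, 0.0219, 0.1765]
contact_force: [-0.5, 1.0, 1.1]
eef_pos: [0.5455, 0.0219, 0.1754]
contact_force: [0.0, -0.1, 0.6]
eef_pos: [0.5455, 0.0219, 0.1743]
contact_force: [0.9, -0.3, 0.5]
eef_pos: [0.5455, 0.0219, 0.1733]
contact_force: [0.9, -0.8, 1.8]
eef_pos: [0.5455, 0.0219, 0.1723]
contact_force: [1.4, -0.4, -0.1]
```

```bash

python3 -m handwheel '[[[-1,0,0,0.04,0],[-1,0,0,0,0]]]' | grep -E "pos|contact"
python3 -m handwheel '[[[-1,0,0,0.04,0],[-1,0,0,0,0]]]' | grep -E "pos|contact"
python3 -m handwheel '[[[-1,0,0,0.04,0],[-1,0,0,0,0]]]' | grep -E "pos|contact"
python3 -m handwheel '[[[-1,0,0,0.04,0],[-1,0,0,0,0]]]' | grep -E "pos|contact"
```

```text
eef_pos: [0.5455, 0.0219, 0.1713]
contact_force: [0.3, -0.9, 0.9]
eef_pos: [0.5455, 0.0219, 0.1703]
contact_force: [-0.1, 0.1, 1.2]
eef_pos: [0.5455, 0.0219, 0.1693]
contact_force: [1.9, 0.4, 0.9]
eef_pos: [0.5455, 0.0219, 0.1683]
contact_force: [1.3, 0.3, 1.6]
```

```bash
python3 - <<'E'
from plant import imaging,env
from h import *
print(env.get_obs()["contact_force"],env.get_obs()["torque"])
S=imaging.snapshot("side")
cv2.imwrite("pics/c3.png",crop(S["img"],255,140,118,120,5))
E
```

```text
[1.33609751 0.25575344 1.56279062] [-0.06444221 -0.29636391 -0.0349836 ]
```

View pics/c3.png

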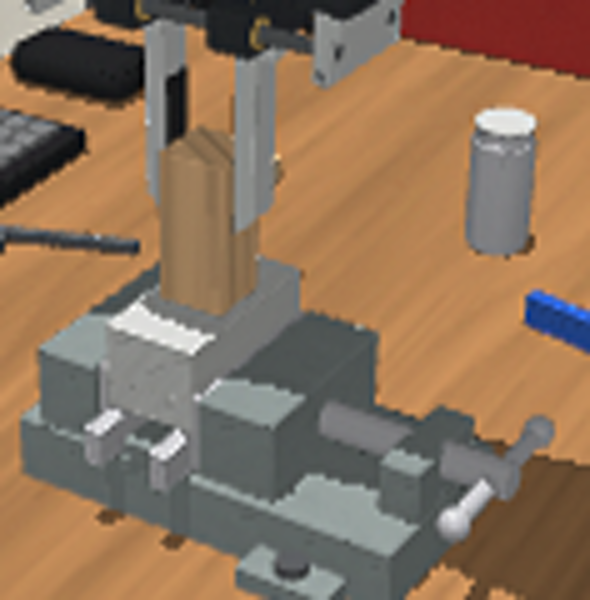

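The tapper foot rests on the block (crop ≈(210,300)) and the block is sliding down at about 2 N. I keep pressing in small steps until the force rises.

```bash

python3 -m handwheel '[[[-1,0,0,0.04,0],[-1,0,0,0,0]]]' | grep -E "pos|contact"
python3 -m handwheel '[[[-1,0,0,0.04,0],[-1,0,0,0,0]]]' | grep -E "pos|contact"
python3 -m handwheel '[[[-1,0,0,0.04,0],[-1,0,0,0,0]]]' | grep -E "pos|contact"
```

```text
eef_pos: [0.5454, 0.0219, 0.1673]
contact_force: [1.2, 0.0, 1.2]
eef_pos: [0.5454, 0.0219, 0.1663]
contact_force: [0.1, -0.6, 1.0]
eef_pos: [0.5455, 0.022, 0.1662]
contact_force: [-2.6, 0.2, 9.7]
```

```bash

python3 -m handwheel '[[[-1,0,0,0.04,0],[-1,0,0,0,0],[-1,0,0,0,0]]]' | grep -E "pos|contact"
python3 -m handwheel '[[[-1,0,0,0.02,0],[-1,0,0,0,0],[-1,0,0,0,0]]]' | grep -E "pos|contact"
python3 -c 'from plant import env;o=env.get_obs();print(o["torque"],o["eef_rot"].round(4) if hasattr(o["eef_rot"],"round") else o["eef_rot"])'
```

```text
eef_pos: [0.5456, 0.0221, 0.1661]
contact_force: [-7.0, -0.6, 19.9]
eef_pos: [0.5456, 0.0221, 0.1661]
contact_force: [-8.5, 0.8, 24.9]
[ 0.17693065  2.23917108 -0.06128398] [[ 4.45e-02  9.99e-01  1.30e-03]
 [ 9.99e-01 -4.45e-02  2.00e-04]
 [ 2.00e-04  1.30e-03 -1.00e+00]]
```

```bash

python3 -m handwheel '[[[-1,0,0,-0.4,0],[-1,0.66,0,0,0],[-1,0.66,0,0,0],[-1,0,0,0.2,0],[-1,0,0,0,0]]]' | grep -E "pos|contact"
python3 -m handwheel '[[[-1,0,0,0.04,0],[-1,0,0,0,0]]]' | grep -E "pos|contact"
python3 -m handwheel '[[[-1,0,0,0.04,0],[-1,0,0,0,0]]]' | grep -E "pos|contact"
python3 -m handwheel '[[[-1,0,0,0.04,0],[-1,0,0,0,0]]]' | grep -E "pos|contact"
```

```text
eef_pos: [0.5464, 0.0552, 0.1678]
contact_force: [-1.2, -0.0, 0.2]
eef_pos: [0.5468, 0.0542, 0.1675]
contact_force: [-0.4, -0.2, -0.1]
eef_pos: [0.5469, 0.0544, 0.1668]
contact_force: [0.4, 0.1, -0.7]
eef_pos: [0.547, 0.0547, 0.1662]
contact_force: [-0.7, -0.1, 1.3]
```

```bash

python3 -m handwheel '[[[-1,0,0,0.04,0],[-1,0,0,0,0]]]' | grep -E "pos|contact"
python3 -m handwheel '[[[-1,0,0,0.04,0],[-1,0,0,0,0]]]' | grep -E "pos|contact"
python3 -m handwheel '[[[-1,0,0,0.02,0],[-1,0,0,0,0]]]' | grep -E "pos|contact"
```

```text
eef_pos: [0.5471, 0.0548, 0.1661]
contact_force: [-4.2, -0.4, 10.8]
eef_pos: [0.5473, 0.0548, 0.166]
contact_force: [-5.4, -0.8, 18.2]
eef_pos: [0.5473, 0.0548, 0.1659]
contact_force: [-7.1, -1.0, 24.0]
```

```bash

python3 -m handwheel '[[[-1,0,0,0.01,0],[-1,0,0,0,0],[-1,0,0,0,0]]]' | grep -E "pos|contact"
python3 -m handwheel '[[[-1,0,0,-0.4,0],[-1,-0.88,0,0,0],[-1,-0.88,0,0,0],[-1,-0.88,0,0,0],[-1,0,0,0,0]]]' | grep -E "pos|contact"
python3 -m handwheel '[[[-1,0,0,0.2,0],[-1,0,0,0,0],[-1,0,0,0.08,0],[-1,0,0,0,0]]]' | grep -E "pos|contact"
python3 -m handwheel '[[[-1,0,0,0.04,0],[-1,0,0,0,0]]]' | grep -E "pos|contact"
python3 -m handwheel '[[[-1,0,0,0.04,0],[-1,0,0,0,0]]]' | grep -E "pos|contact"
```

```text
eef_pos: [0.5474, 0.0548, 0.166]
contact_force: [-9.1, 0.4, 26.0]
eef_pos: [0.5439, -0.0139, 0.1733]
contact_force: [0.1, 0.4, -1.6]
eef_pos: [0.5441, -0.0103, 0.1662]
contact_force: [1.1, -0.3, -0.1]
eef_pos: [0.5441, -0.0104, 0.1661]
contact_force: [-4.6, -0.3, 9.6]
eef_pos: [0.5442, -0.0105, 0.166]
contact_force: [-7.3, -0.1, 18.4]
```

```bash

python3 -m handwheel '[[[-1,0,0,0.03,0],[-1,0,0,0,0],[-1,0,0,0,0]]]' | grep -E "pos|contact"
python3 -m handwheel '[[[-1,0,0,-0.4,0],[-1,0.65,0,0,0],[-1,0.65,0,0,0],[-1,0,0,0,0],[-1,0,0,0.28,0]]]' | grep -E "pos|contact"
python3 -m handwheel '[[[-1,0,0,0.04,0],[-1,0,0,0,0],[-1,0,0,0.04,0],[-1,0,0,0,0]]]' | grep -E "pos|contact"
python3 -m handwheel '[[[-1,0,0,0.04,0],[-1,0,0,0,0],[-1,0,0,0,0]]]' | grep -E "pos|contact"
```

```text
eef_pos: [0.5443, -0.0105, 0.166]
contact_force: [-10.1, 0.6, 26.2]
eef_pos: [0.5459, 0.0221, 0.1672]
contact_force: [0.6, -0.8, -0.1]
eef_pos: [0.546, 0.0214, 0.1659]
contact_force: [-4.6, 4.4, 17.2]
eef_pos: [0.546, 0.0214, 0.1658]
contact_force: [-7.5, 4.5, 28.3]
```

```bash

python3 -m handwheel '[[[-1,0,0,-1,0],[-1,0,0,-1,0],[-1,0.87,-0.62,0,0],[-1,0.87,-0.62,0,0],[-1,0.87,-0.62,0,0]]]' | grep -E "pos|contact"
python3 -m handwheel '[[[-1,0.87,-0.62,0,0],[-1,0.87,-0.62,0,0],[-1,0.87,-0.62,0,0],[-1,0.87,-0.62,0,0],[-1,0.87,-0.62,0,0]]]' | grep -E "pos|contact"
python3 -m handwheel '[[[-1,0,0,1,0],[-1,0,0,1,0],[-1,0,0,1,0],[-1,0,0,1,0],[-1,0,0,1,0]]]' | grep -E "pos|contact"
python3 -m handwheel '[[[-1,0,0,0,0],[-1,0,0,0,0]]]' | grep -E "pos|contact"
```

```text
eef_pos: [0.5013, 0.0886, 0.2129]
contact_force: [0.3, 0.5, -2.3]
eef_pos: [0.4286, 0.2011, 0.2128]
contact_force: [-0.2, 1.0, -1.3]
eef_pos: [0.4291, 0.2002, 0.0868]
contact_force: [0.9, 1.4, -1.4]
eef_pos: [0.429, 0.2002, 0.0879]
contact_force: [-0.5, -0.3, 0.2]
```

```bash

python3 -m handwheel '[[[-1,0,0,0.5,0],[-1,0,0,0.2,0],[-1,0,0,0,0]]]' | grep -E "pos|contact"
python3 -m handwheel '[[[-1,0,0,0.08,0],[-1,0,0,0,0],[-1,0,0,0,0]]]' | grep -E "pos|contact"
python3 -m handwheel '[[[-1,0,0,0.08,0],[-1,0,0,0,0],[-1,0,0,0,0]]]' | grep -E "pos|contact"
python3 -m handwheel '[[[-1,0,0,0.06,0],[-1,0,0,0,0],[-1,0,0,0,0]]]' | grep -E "pos|contact"
```

```text
eef_pos: [0.4294, 0.2006, 0.0713]
contact_force: [0.5, 0.3, -0.4]
eef_pos: [0.4296, 0.2009, 0.0696]
contact_force: [0.2, 0.3, 0.2]
eef_pos: [0.4293, 0.2008, 0.067]
contact_force: [0.1, -0.7, -1.0]
eef_pos: [0.4293, 0.2008, 0.0654]
contact_force: [0.3, -0.2, -0.7]
```

```bash

python3 -m handwheel '[[[-1,0,0,0.04,0],[-1,0,0,0,0],[-1,0,0,0,0]]]' | grep -E "pos|contact"
python3 -m handwheel '[[[-1,0,0,0.03,0],[-1,0,0,0,0],[-1,0,0,0,0]]]' | grep -E "pos|contact"
```

```text
eef_pos: [0.4294, 0.2008, 0.0646]
contact_force: [-0.8, 0.1, 3.2]
eef_pos: [0.4295, 0.2009, 0.0646]
contact_force: [-5.2, -1.5, 16.8]
```

```bash

python3 -m handwheel '[[[-1,0,0,-0.05,0],[0.4,0,0,0,0],[0.4,0,0,0,0],[0.4,0,0,0,0],[0.4,0,0,0,0]]]' 10 | grep -E "pos|contact|gap"
python3 -m handwheel '[[[0.4,0,0,-0.3,0],[0.4,0,0,-1,0],[0.4,0,0,-1,0],[0.4,0,0,-1,0],[0.4,0,0,-1,0]]]' | grep -E "pos|contact|gap"
python3 -m handwheel '[[[-1,0,0,-1,0],[-1,0,0,0,0],[-1,0,0,0,0],[-1,0,0,0,0],[-1,0,0,0,0]]]' | grep -E "pos|contact|gap"
python3 - <<'E'
from plant import imaging,env
from h import *
T=imaging.snapshot("top");S=imaging.snapshot("side")
c=np.zeros((600,800,3),np.uint8)
def put(x,y,a): c[y:y+a.shape[0],x:x+a.shape[1]]=a
put(0,0,crop(T["img"],275,140,95,125,4)); put(390,0,crop(S["img"],260,190,100,75,4)); put(390,305,crop(S["img"],270,240,100,70,4))
cv2.imwrite("pics/c4.png",c)
E
```

```text
eef_pos: [0.4292, 0.2008, 0.0648]
contact_force: [-0.4, 0.8, -0.3]
finger_gap: 0.0593
eef_pos: [0.4291, 0.2007, 0.1742]
contact_force: [-0.0, -0.5, -0.5]
finger_gap: 0.0656
eef_pos: [0.4289, 0.2006, 0.1965]
contact_force: [0.6, -0.1, 0.3]
finger_gap: 0.0355
```

View pics/c4.png

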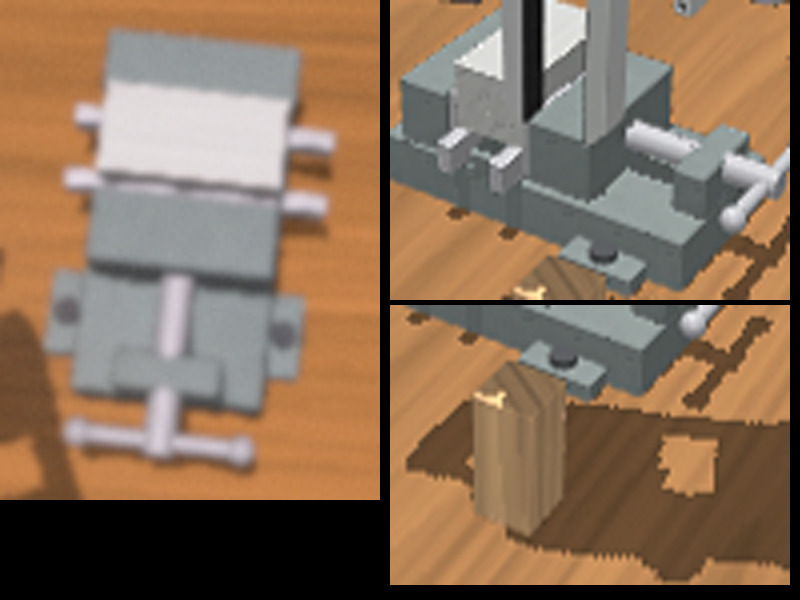

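Tapper stands upright on the bench (lower right, ≈(520,450) crop), and the block is flush. The +y parallel ends are at top-crop (74,115) and (63,180). Computing their positions.

```bash
python3 - <<'E'
from plant import imaging
from h import *
T=imaging.snapshot("top")
px=[(275+(x+.5)/4-.5,140+(y+.5)/4-.5) for x,y in[(74,104),(335,132),(63,169),(328,194)]]
q=onz(T,px,.056); print(q.round(4)); 
p=q-[.546,.0217,0]; a=-.0404; c,s=np.cos(a),np.sin(a); print((p[:,:2]@np.array([[c,-s],[s,c]])).round(4))
S=imaging.snapshot("side")
for x,y in [(440,165),(490,190)]: print(onz(S,[(260+(x-390+.5)/4-.5,190+(y+.5)/4-.5)],.036).round(4))
E
python3 -m handwheel '[[[-1,0,0,0,0],[-1,0,0,0,0]]]'
```

```text
[[ 0.5744  0.0935  0.056 ]
 [ 0.5662 -0.0576  0.056 ]
 [ 0.5352  0.097   0.056 ]
 [ 0.5292 -0.055   0.056 ]]
[[ 0.0254  0.0729]
 [ 0.0234 -0.0785]
 [-0.0138  0.0748]
 [-0.0137 -0.0773]]
[[0.5729 0.0896 0.036 ]]
[[0.5327 0.097  0.036 ]]
t: 18.82
eef_pos: [0.4293, 0.2008, 0.1972]
eef_rot: [[0.045, 0.999, -0.0], [0.999, -0.045, -0.0], [-0.0, -0.0, -1.0]]
contact_force: [-0.2, -0.2, 0.3]
finger_gap: 0.0069
grip_force: 0.0
```

```bash

python3 -m handwheel '[[[-1,-0.47,0.85,0,0],[-1,-0.47,0.85,0,0],[-1,-0.47,0.85,0,0],[-1,-0.47,0.85,0,0],[-1,-0.47,0.85,0,0]]]' | grep -E "pos|contact"
python3 -m handwheel '[[[-1,-0.46,0.85,0,0],[-1,-0.46,0.85,0,0],[-1,0,0,1,0],[-1,0,0,1,0],[-1,0,0,1,0]]]' | grep -E "pos|contact"
python3 -m handwheel '[[[-1,0,0,1,0],[-1,0,0,0.7,0],[-1,0,0,0.7,0],[-1,0,0,0,0],[-1,0,0,0,0]]]' 
python3 - <<'E'
from plant import imaging,env
from h import *
S=imaging.snapshot("side")
cv2.imwrite("pics/c5.png",crop(S["img"],255,170,118,95,6))
E
```

```text
eef_pos: [0.5338, 0.1366, 0.1973]
contact_force: [0.6, -0.2, -0.6]
eef_pos: [0.5744, 0.1121, 0.1212]
contact_force: [0.9, 0.0, -0.8]
t: 20.07
eef_pos: [0.574, 0.1124, 0.0621]
eef_rot: [[0.045, 0.999, -0.002], [0.999, -0.045, -0.0], [-0.0, -0.001, -1.0]]
contact_force: [-0.6, -0.5, 0.8]
finger_gap: 0.0011
grip_force: 0.0
```

View pics/c5.png

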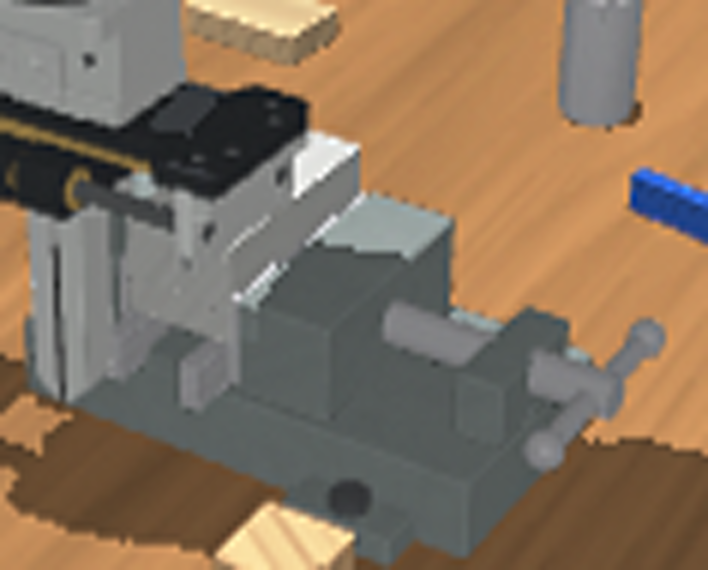

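Closed fingers (crop ≈(70,370)) stand in front of the fixed-jaw parallel's end. Approaching gently.

```bash

python3 -m handwheel '[[[-1,-0.16,0,0,0],[-1,-0.12,0,0,0],[-1,0,0,0,0],[-1,0,0,0,0]]]' | grep -E "pos|contact"
python3 -m handwheel '[[[-1,-0.02,0,0,0],[-1,0,0,0,0]]]' | grep -E "pos|contact"
python3 -m handwheel '[[[-1,-0.02,0,0,0],[-1,0,0,0,0]]]' | grep -E "pos|contact"
python3 -m handwheel '[[[-1,-0.02,0,0,0],[-1,0,0,0,0]]]' | grep -E "pos|contact"
python3 -m handwheel '[[[-1,-0.02,0,0,0],[-1,0,0,0,0]]]' | grep -E "pos|contact"
```

```text
eef_pos: [0.5742, 0.1052, 0.0631]
contact_force: [-0.6, 0.1, -0.3]
eef_pos: [0.574, 0.1049, 0.0627]
contact_force: [0.0, 0.1, 0.5]
eef_pos: [0.5739, 0.1045, 0.0625]
contact_force: [0.3, 0.1, -1.0]
eef_pos: [0.5739, 0.1039, 0.0624]
contact_force: [0.0, 0.5, -0.4]
eef_pos: [0.5739, 0.1034, 0.0624]
contact_force: [-0.5, 0.4, 0.4]
```

```bash

python3 -m handwheel '[[[-1,-0.02,0,0,0],[-1,0,0,0,0]]]' | grep -E "pos|contact"
python3 -m handwheel '[[[-1,-0.02,0,0,0],[-1,0,0,0,0]]]' | grep -E "pos|contact"
python3 -m handwheel '[[[-1,-0.02,0,0,0],[-1,0,0,0,0]]]' | grep -E "pos|contact"
```

```text
eef_pos: [0.5738, 0.1029, 0.0624]
contact_force: [0.2, -0.5, 0.2]
eef_pos: [0.5738, 0.1027, 0.0625]
contact_force: [-0.1, 2.8, -0.5]
eef_pos: [0.5738, 0.1026, 0.0625]
contact_force: [0.0, 6.2, -0.2]
```

```bash

python3 -m handwheel '[[[-1,0.015,0,0,0],[-1,0,0,0,0],[-1,0,0,0,0]]]' | grep -E "pos|contact"
python3 -m handwheel '[[[-1,0,0,0,0],[-1,0,0,0,0],[-1,0,0,0,0]]]' | grep -E "pos|contact"
```

```text
eef_pos: [0.5738, 0.1026, 0.0625]
contact_force: [1.7, 4.8, -0.7]
eef_pos: [0.5738, 0.1026, 0.0625]
contact_force: [0.5, 5.9, -1.0]
```

```bash

python3 -m handwheel '[[[-1,0.01,0,0,0],[-1,0,0,0,0]]]' | grep -E "pos|contact"
python3 -m handwheel '[[[-1,0,0,0,0],[-1,0,0,0,0]]]' | grep -E "pos|contact"
python3 -m handwheel '[[[-1,0,0,0,0],[-1,0,0,0,0]]]' | grep -E "pos|contact"
```

```text
eef_pos: [0.5738, 0.1026, 0.0625]
contact_force: [0.6, 4.0, -0.5]
eef_pos: [0.5738, 0.1026, 0.0624]
contact_force: [1.4, 4.1, -0.7]
eef_pos: [0.5738, 0.1026, 0.0625]
contact_force: [0.8, 4.4, -0.4]
```

The fixed parallel holds at about 4 N without moving. Now the moving-jaw one.

```bash

python3 -m handwheel '[[[-1,0.6,0,0,0],[-1,0,-0.7,0,0],[-1,0,-0.7,0,0],[-1,0,-0.6,0,0],[-1,0,0,0,0]]]' | grep -E "pos|contact"
python3 -m handwheel '[[[-1,-0.2,0,0,0],[-1,-0.16,0,0,0],[-1,0,0,0,0],[-1,0,0,0,0]]]' | grep -E "pos|contact"
python3 -m handwheel '[[[-1,-0.02,0,0,0],[-1,0,0,0,0]]]' | grep -E "pos|contact"
python3 -m handwheel '[[[-1,-0.02,0,0,0],[-1,0,0,0,0]]]' | grep -E "pos|contact"
python3 -m handwheel '[[[-1,-0.02,0,0,0],[-1,0,0,0,0]]]' | grep -E "pos|contact"
```

```text
eef_pos: [0.5227, 0.1196, 0.0623]
contact_force: [0.7, 0.1, 0.7]
eef_pos: [0.5247, 0.1103, 0.0624]
contact_force: [-0.1, 0.2, -0.4]
eef_pos: [0.5243, 0.1102, 0.0624]
contact_force: [-0.1, -0.5, -0.1]
eef_pos: [0.5241, 0.1098, 0.0624]
contact_force: [0.0, -0.0, -0.1]
eef_pos: [0.5241, 0.1093, 0.0624]
contact_force: [1.5, 0.7, -0.6]
```

```bash

python3 -m handwheel '[[[-1,-0.02,0,0,0],[-1,0,0,0,0]]]' | grep -E "pos|contact"
python3 -m handwheel '[[[-1,-0.02,0,0,0],[-1,0,0,0,0]]]' | grep -E "pos|contact"
python3 -m handwheel '[[[-1,-0.02,0,0,0],[-1,0,0,0,0]]]' | grep -E "pos|contact"
python3 -m handwheel '[[[-1,-0.02,0,0,0],[-1,0,0,0,0]]]' | grep -E "pos|contact"
```

```text
eef_pos: [0.5241, 0.1088, 0.0625]
contact_force: [0.3, 0.0, 0.2]
eef_pos: [0.524, 0.1083, 0.0625]
contact_force: [-0.0, -0.2, -0.1]
eef_pos: [0.524, 0.1078, 0.0625]
contact_force: [-0.0, -0.2, 1.6]
eef_pos: [0.524, 0.1072, 0.0625]
contact_force: [-0.1, -0.4, -0.1]
```

```bash

python3 -m handwheel '[[[-1,-0.02,0,0,0],[-1,0,0,0,0]]]' | grep -E "pos|contact"
python3 -m handwheel '[[[-1,-0.02,0,0,0],[-1,0,0,0,0]]]' | grep -E "pos|contact"
```

```text
eef_pos: [0.524, 0.1068, 0.0625]
contact_force: [-0.1, 0.6, 0.7]
eef_pos: [0.5239, 0.1062, 0.0624]
contact_force: [-0.2, 0.9, -0.1]
```

```bash

python3 -m handwheel '[[[-1,-0.015,0,0,0],[-1,0,0,0,0]]]' | grep -E "pos|contact"
python3 -m handwheel '[[[-1,-0.015,0,0,0],[-1,0,0,0,0]]]' | grep -E "pos|contact"
```

```text
eef_pos: [0.5239, 0.1061, 0.0625]
contact_force: [0.4, 2.8, -0.4]
eef_pos: [0.5239, 0.1061, 0.0625]
contact_force: [0.2, 5.4, -1.1]
```

```bash

python3 -m handwheel '[[[-1,0.008,0,0,0],[-1,0,0,0,0],[-1,0,0,0,0]]]' | grep -E "pos|contact"
python3 -m handwheel '[[[-1,0,0,0,0],[-1,0,0,0,0],[-1,0,0,0,0]]]' | grep -E "pos|contact"
python3 -m handwheel '[[[-1,0.6,0,0,0],[-1,0.4,0,-0.5,0],[-1,0,0,-1,0],[-1,0,0,-1,0],[-1,0,0,-1,0]]]' | grep -E "pos|contact"
python3 -m handwheel '[[[-1,0,0,-1,0],[-1,0,0,-1,0],[-1,0,0,0,0],[-1,0,0,0,0],[-1,0,0,0,0]]]' 
python3 - <<'E'
from plant import imaging,env
from h import *
T=imaging.snapshot("top");S=imaging.snapshot("side")
c=np.zeros((600,800,3),np.uint8)
def put(x,y,a): c[y:y+a.shape[0],x:x+a.shape[1]]=a
put(0,0,crop(T["img"],275,140,95,125,4)); put(390,0,crop(S["img"],260,180,100,130,4))
cv2.imwrite("pics/c6.png",c)
E
```

```text
eef_pos: [0.5239, 0.1061, 0.0625]
contact_force: [0.2, 6.6, -0.4]
eef_pos: [0.5239, 0.1061, 0.0624]
contact_force: [0.6, 5.9, -1.1]
eef_pos: [0.5248, 0.1305, 0.1509]
contact_force: [0.4, 0.0, -0.7]
t: 26.53
eef_pos: [0.5247, 0.1304, 0.1991]
eef_rot: [[0.045, 0.999, -0.001], [0.999, -0.045, -0.001], [-0.001, -0.001, -1.0]]
contact_force: [-0.6, 0.4, -0.3]
finger_gap: 0.0006
grip_force: 0.0
```

View pics/c6.png

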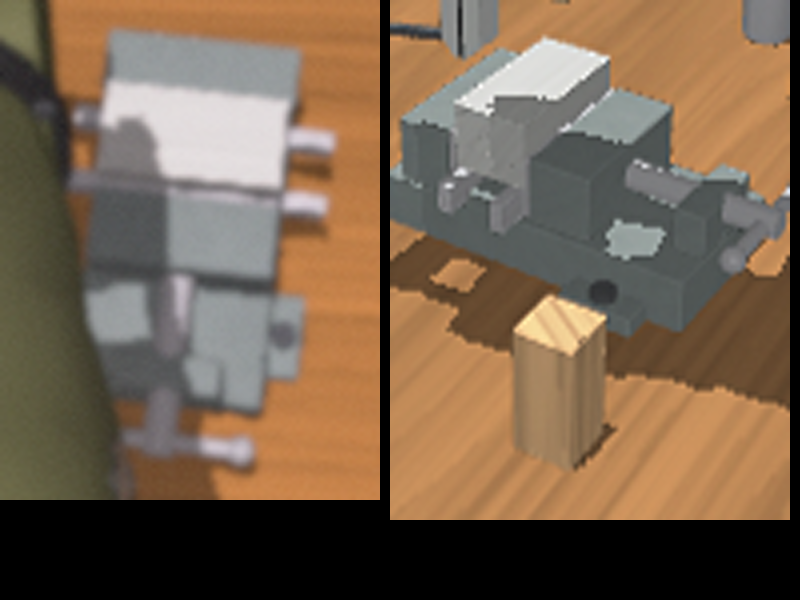

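The block sits flat on the parallels and the parallels haven't moved: their right ends are still at crop (335,140) and (328,205). The tapper stands upright at side crop (560,390), and the arm touches nothing. Handing in.

```bash
python3 -c 'from plant import env; print(env.finish_job())'
```

```text
the job is handed in; nothing more can be done
None
```

The job is handed in, with no verdict returned: I tapped the block down with about 25 N at each end and 28 N at the middle, and all three spots read the same height to within about 0.2 mm. Neither parallel moved when pushed, though the pushes reached about 4–6 N (fixed jaw) and 3–6.5 N (moving jaw) instead of the 3 N you asked for, and the tapping block stands upright on the bench clear of the vise.

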